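# Push a bar home against a bench stop

### The arm

A 7-joint arm with a two-finger parallel gripper is mounted at the origin on the work surface. World frame = base frame: x ahead of the robot, y to its left, z up, the work surface at z = 0. Lengths are in m, angles in degrees, forces in N, time in s.
With the tool pointing down it reaches from about 0.4 to 0.875 m from the base axis. Payload 4.4 kg.
Tool frame: the origin (TCP) lies at the very end of the fingers, on their centre line; the grasp point (between the pads) lies 19 mm behind it; y points along the fingers, z is the direction in which the jaws open and shut, and the axes are right-handed (so a half turn about y gives the same grasp; the last joint's range is limited). The gripper opens to 85 mm and grips with 20 to 120 N. Pads are 22 mm wide; open, the fingers measure 114 mm over their backs; the gripper's body (76 mm by 85 mm) begins 54 mm behind the grasp point. The pads swing forward as they close: fully open they stand 13 mm farther back than shut.
Start: joints at [-74.015, 36.005, 2.206, 86.941, -1.547, 57.084, -1.146], TCP at [0.22, 0.612, 0.231] pointing down, gripper open.
Joint ranges: [-175.42, 175.42], [-21.48, 121.26], [-71.46, 75.88], [10.55, 141.38], [-63.04, 243.04], [13.31, 113.54], [-168.57, 168.57]. Speed limits (degrees/s): [147.25, 147.25, 180, 180, 180, 180, 180].

### API

Orientations are given as [roll, pitch, yaw] about the fixed x, y, z axes, in that order (R = Rz(yaw) Ry(pitch) Rx(roll)).
In Python, from workcell import * gives the robot as it stands. Calls block until the motion is done:
- goto(position, orientation): joint-space move of the TCP to a pose.
- move_l(position, rotation=None, v=0.15, force_limit=None): straight line of the TCP; rotation=None keeps the orientation; v is the mean speed in m/s. With force_limit (N) it stops when the force on the tool has changed by that much, and returns True; else False.
- move_j(angles): joint-space move.
- set_gripper(opening, force=None): finger opening in m; force is the grip in N (None keeps the last); returns when the fingers have stopped.
- hold(seconds).
- inverse_kinematics(position, orientation): joint angles nearest the present ones, or None.
- get_state(): the state.
- read_camera(name): name is "scene" or "top" or "wrist"; returns the picture (400x640x3 uint8, red, green, blue); there is no depth.
- camera_info(name): a dict with "vertical_fov" (degrees; the focal length in pixels is half the picture's height over the tangent of half this angle, whatever the lens; pixels are square), "cx", "cy" (the principal point, pixels), "D" ([k1, k2, p1, p2, k3] as OpenCV has them; the pictures are not rectified), "origin" and "attitude" of the camera in the world; the wrist camera has in their place "mount" (4x4, takes a point from camera to tool coordinates, whose origin is the TCP and whose axes are the tool frame's). Camera axes: x right, y down, z forward; pixel columns grow to the right and rows downward; lengths in m; the calibration is good to about 2 mm. A picture is of the moment at which its call begins: read the wrist's pose just before it. camera_info takes no time and is no camera call.
A pose or a line that the arm cannot do raises PlanningError and nothing moves.
- close_job(): hands the job in, once; it reports no verdict.
Trained networks look in the newest picture that a camera, given by its name, has taken for a name from the list of things; names that differ only in an ending like _2 or _b are one class to them, and where a whole thing is asked for, a point or a joint stands for the part that bears it (a point fixed in the world has none). Each returns a list of dicts, best first, with "p" (0 to 1); they miss things now and then, are a little off and sometimes report something else, mostly with a low value. They report only what shows in the picture. A call takes as long as a camera call. They do not tell look-alikes from the thing itself.
- search_frame(thing, camera): "at" ([column, row] as shares, 0 to 1, of the picture: columns of its width, rows of its height, amid what is visible of it).
The state is a dict: "clock": time; "joint_pos": joint angles; "joint_vel": joint speeds; "joint_torque": joint torques, N m; "eef_pos": TCP position; "tcp_rot": TCP orientation; "ft_force": force on the tool from outside, world axes, zero at the start; "torque": the same for the moment, N m; "grip_width": finger opening in m.
Only numpy, scipy, OpenCV 4.12 (cv2) and the standard library are available. Lean on these libraries where they do the work, as an engineer would, in place of code of your own. Each camera call takes 0.05 s, during which the arm holds its last target.

### The job

With the fingertips, push the longer of the two loose aluminium bars along the bench until one long side lies flat against the back rail of the T-shaped steel stop and its end is right up against the centre stop, ready for marking out. Only push it, never lift it, and leave the shorter bar and the other loose tools where they lie.

Things in the scene. Friction and masses are not known exactly. Their poses are not given: they have to be found in the camera images.
- stop: T-shaped dark steel stop fixed to the bench. Origin on the bench surface in the middle of the back rail's near face. Its y axis runs along that face, its x axis points across the rail, away from the robot. The back rail occupies x 0 to 20 mm, y -230 to +230 mm; the centre stop stands out from it towards the robot, x -60 to 0 mm, y -8 to +8 mm. All of it is 22 mm high above the bench.
- long_bar: The longer loose aluminium bar, 40 mm (its x) by 120 mm (its y, lengthwise) by 25 mm high, about 0.22 to 0.45 kg; sliding it takes up to 8 N. Lies on the robot's side of the rail, left or right of the centre stop, skewed to the rail by up to about 0.3 rad. Origin at the centre of its underside. Pushed home it has its centre 20 mm from the rail face and 68 mm from the middle of the centre stop.
- short_bar: The shorter aluminium bar, 40 mm (x) by 70 mm (y, lengthwise) by 25 mm high, loose on the other side of the centre stop. Origin at the centre of its underside. To be left alone.
- die: Loose round steel threading die, 38 mm across, 11 mm high, on the bench on the robot's side of the centre stop. Origin at the centre of its underside. To be left alone.
- file: Loose flat file with wooden handle, about 290 mm long and 26 mm high, beyond the back rail, roughly along it. Origin on the bench, under the blade 45 mm from the ferrule; blade towards its +y, handle towards its -y. To be left alone.
- mallet: Loose wooden mallet, head 60 x 100 x 50 mm high centred 100 mm along its +x from the origin, handle towards its -x to 150 mm from the origin. Lies at the left. Origin on the bench. To be left alone.
- wrench: Loose steel wrench lying along its x at the right. To be left alone.
- driver: Loose screwdriver lying along its x at the right, beyond the wrench. To be left alone.
- socket: Loose steel socket, 30 mm across, 36 mm high, standing beyond the back rail. Origin at the centre of its underside. To be left alone.
Not all that is in view belongs to the job. Leave any blue or yellow look-alike of the long_bar alone.

How it is judged:
By the outcome, as a careful person would: the job done as asked, in the order asked, and still so for the second after the job is handed in, with the robot touching nothing.
It also fails if it takes over 54 s, if anything falls off the work surface, if the arm or the gripper's body presses on something with over 40 N, if the wrist force passes 120 N, or if a joint passes its speed limit or range.

## Working session

There is one attempt and no reset: what is moved stays moved. The work goes in short steps, each a Python script; the robot and the scene stay as the last script left them, time stands still between calls to the robot, and variables do not carry over. Pictures are saved under pics/ and viewed, and the job is handed in when it is done.

```bash
mkdir -p pics; ls; cat > h.py <<'E'
from workcell import *
import numpy as np, cv2
from scipy.spatial.transform import Rotation as R
def save(n,f):
    im=read_camera(n); cv2.imwrite('pics/'+f,im[:,:,::-1]); return im
E
python3 - <<'E'
from h import *
for n in('scene','top','wrist'):
    save(n,n+'1.png'); print(n,camera_info(n))
    for t in('stop','long_bar','short_bar','die'):
        print(t,[(np.round(np.array(d['at'])*[640,400]),round(d['p'],2)) for d in search_frame(t,n)][:4])
print(get_state())
E
```

```text
pics
scene {'vertical_fov': 53.319232257019934, 'cx': 320.7018684736181, 'cy': 204.05247966776201, 'D': array([0.02193291, 0.        , 0.        , 0.        , 0.        ]), 'origin': array([ 1.19065019, -0.4668855 ,  0.63347476]), 'attitude': array([-126.41931575,    1.1256674 ,   55.5727045 ])}
stop [(array([338., 241.]), 0.77)]
long_bar [(array([229., 221.]), 0.83), (array([212., 331.]), 0.82), (array([281., 242.]), 0.67)]
short_bar [(array([364., 195.]), 0.71)]
die [(array([304., 201.]), 0.65)]
top {'vertical_fov': 51.45614347608878, 'cx': 318.9418622804138, 'cy': 198.2004982858367, 'D': array([0.01484788, 0.        , 0.        , 0.        , 0.        ]), 'origin': array([ 0.24653   , -0.04501935,  1.31232503]), 'attitude': array([-167.81132495,   -0.28065843,  -87.9244709 ])}
stop [(array([309., 167.]), 0.68)]
long_bar [(array([357., 195.]), 0.95), (array([419., 279.]), 0.69), (array([425., 155.]), 0.59), (array([374., 239.]), 0.57)]
short_bar [(array([269., 195.]), 0.7)]
die []
wrist {'vertical_fov': 61.64413033710442, 'cx': 320.0366380869031, 'cy': 194.49318046248874, 'D': arra
[... 454 characters left out ...]
die []
{'clock': 0.75, 'joint_pos': array([-74.01248129,  36.0025792 ,   2.20463914,  86.93843243,
        -1.54843247,  57.08546096,  -1.14657297]), 'joint_vel': array([-0.02288697,  0.0325869 , -0.0301328 , -0.07234713, -0.07242548,
       -0.08864755, -0.03745569]), 'joint_torque': array([-4.11450355e-05, -5.63153923e+01,  1.22459572e+00, -1.93767589e+01,
        1.06699733e-02,  1.13014597e-03,  7.01373551e-06]), 'eef_pos': array([0.21969074, 0.61177809, 0.23134888]), 'tcp_rot': array([-8.99968986e+01,  4.21925708e-03, -1.97593976e+01]), 'ft_force': array([-0.47271957, -0.13326743,  0.39739518]), 'torque': array([-0.02128423,  0.0281775 ,  0.00021209]), 'grip_width': 0.08526252265107583}
```

View pics/top1.png

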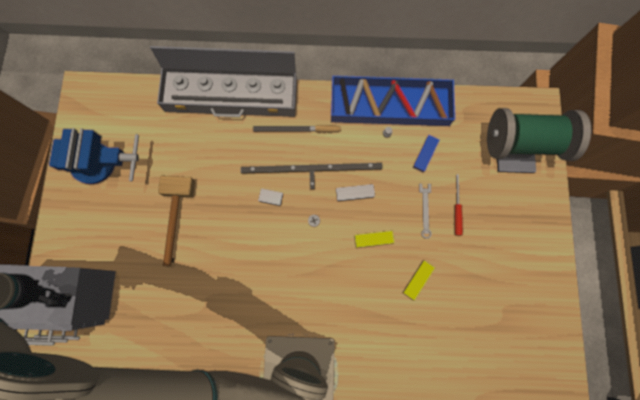

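View pics/scene1.png

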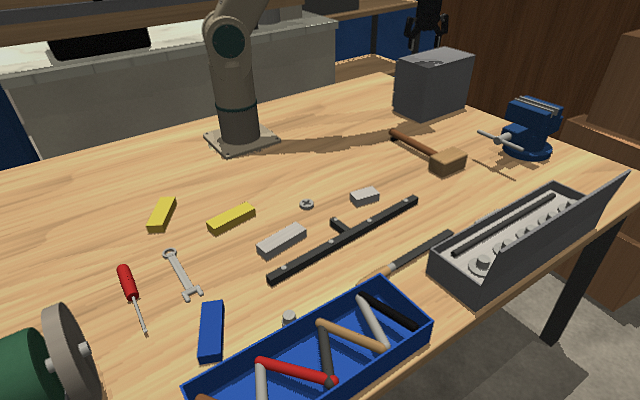

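The top view shows the long aluminium bar at about (355,192), to the right of the centre stop at (312,180). The short bar is at (271,197), the die at (314,221), and a yellow look-alike at (374,239). Next I'll convert these to world positions.

```bash
cat >> h.py <<'E'
def cam(n,pose=None):
    i=camera_info(n); f=200/np.tan(np.radians(i['vertical_fov']/2))
    K=np.array([[f,0,i['cx']],[0,f,i['cy']],[0,0,1]])
    if 'mount' in i:
        T=np.eye(4); T[:3,:3]=R.from_euler('xyz',pose[1],degrees=True).as_matrix(); T[:3,3]=pose[0]
        M=T@i['mount']; return K,i['D'],M[:3,3],M[:3,:3]
    return K,i['D'],i['origin'],R.from_euler('xyz',i['attitude'],degrees=True).as_matrix()
def world(c,px,z):
    K,D,o,Rm=c
    u=cv2.undistortPoints(np.array(px,float).reshape(-1,1,2),K,D).reshape(-1,2)
    d=np.c_[u,np.ones(len(u))]@Rm.T
    return o+d*((z-o[2])/d[:,2])[:,None]
def proj(c,P):
    K,D,o,Rm=c
    P=(np.array(P,float)-o)@Rm
    return cv2.projectPoints(P,np.zeros(3),np.zeros(3),K,D)[0].reshape(-1,2)
E
python3 - <<'E'
from h import *
c=cam('top'); np.set_printoptions(precision=4,suppress=True)
print(world(c,[[242,170],[382,166],[312,187]],.022)); print(world(c,[[355,192],[271,197],[374,239],[314,221]],.025))
im=cv2.imread('pics/top1.png')[110:270,220:450]
cv2.imwrite('pics/top1z.png',cv2.resize(im,None,fx=3.4,fy=3.4,interpolation=cv2.INTER_CUBIC))
E
```

```text
[[ 0.609   0.2099  0.022 ]
 [ 0.6394 -0.2413  0.022 ]
 [ 0.5611 -0.0177  0.022 ]]
[[ 0.5491 -0.1553  0.025 ]
 [ 0.5229  0.1109  0.025 ]
 [ 0.4014 -0.217   0.025 ]
 [ 0.451  -0.0284  0.025 ]]
```

View pics/top1z.png

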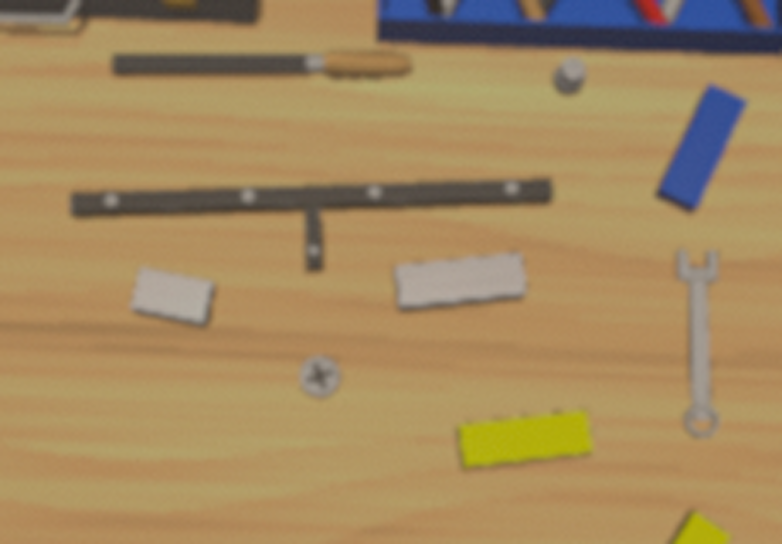

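```bash
python3 - <<'E'
from h import *
np.set_printoptions(precision=4,suppress=True)
goto([0.47,-0.09,0.27],[-90,0,-3.5])
hold(0.2)
s=get_state(); print(s['clock'],s['eef_pos'],s['tcp_rot'])
im=save('wrist','w1.png'); 
for t in('stop','long_bar','short_bar','die'):
    print(t,[(np.round(np.array(d['at'])*[640,400]),round(d['p'],2)) for d in search_frame(t,'wrist')][:4])
np.save('p1.npy',[s['eef_pos'],s['tcp_rot']])
E
```

```text
3.5833 [ 0.4701 -0.0895  0.2699] [-89.996    0.0069  -3.4479]
stop [(array([375., 276.]), 0.81), (array([487., 199.]), 0.37)]
long_bar [(array([269., 224.]), 0.88), (array([203., 110.]), 0.86), (array([120., 296.]), 0.77), (array([64., 30.]), 0.75)]
short_bar [(array([486., 197.]), 0.76), (array([ 94., 197.]), 0.68)]
die [(array([371., 143.]), 0.83)]
```

View pics/w1.png

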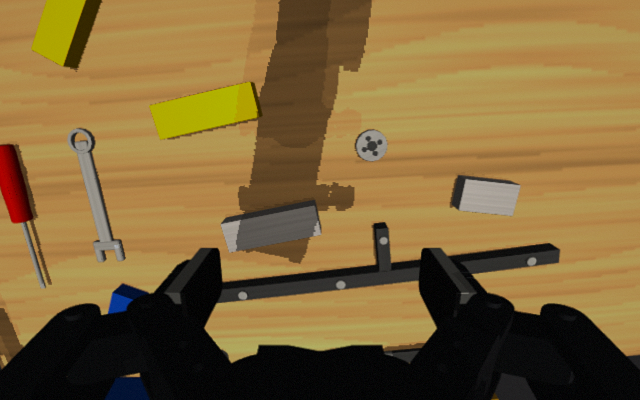

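```bash
python3 - <<'E'
import cv2
im=cv2.imread('pics/w1.png')
cv2.imwrite('pics/w1z.png',cv2.resize(im[180:310,200:400],None,fx=4,fy=4,interpolation=cv2.INTER_CUBIC))
cv2.imwrite('pics/w1y.png',cv2.resize(im[180:310,370:570],None,fx=4,fy=4,interpolation=cv2.INTER_CUBIC))
E
```

```text
(no output)
```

View pics/w1z.png

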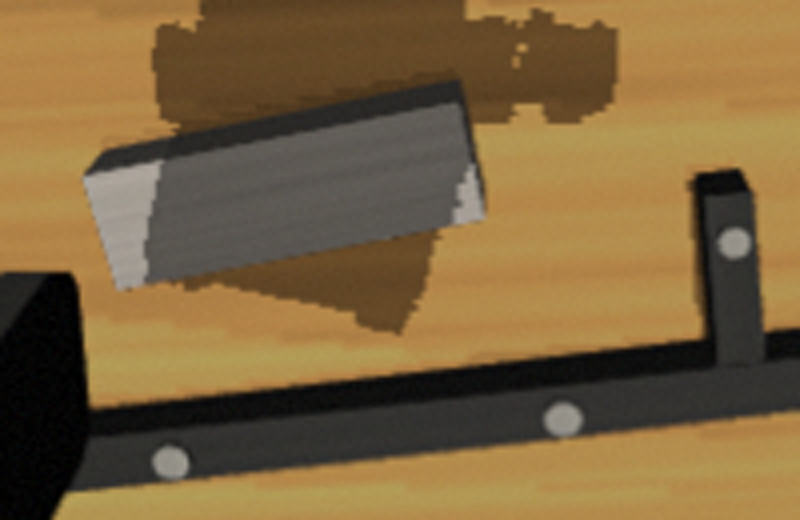

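View pics/w1y.png

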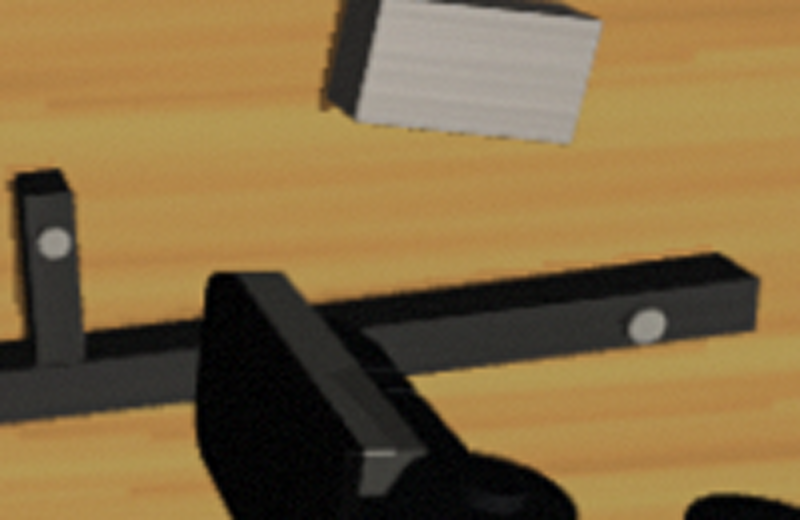

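```bash
cat >> h.py <<'E'
from scipy.optimize import least_squares
def rect(xy,th,pts,z):
    c,s=np.cos(th),np.sin(th); p=np.array(pts,float)
    return np.c_[p@np.array([[c,s],[-s,c]])+xy,np.full(len(p),z)]
def fit(c,px,pts,z,x0):
    f=lambda v:(proj(c,rect(v[:2],v[2],pts,z))-px).ravel()
    r=least_squares(f,x0); return r.x,np.abs(r.fun).max()
BAR=[(-.02,-.06),(-.02,.06),(.02,.06),(.02,-.06)]
def rel(st,b):
    d=np.array(b[:2])-st[:2]; c,s=np.cos(st[2]),np.sin(st[2])
    return np.array([c*d[0]+s*d[1],-s*d[0]+c*d[1],np.degrees(b[2]-st[2])])
E
python3 - <<'E'
from h import *
np.set_printoptions(precision=4,suppress=True)
c=cam('wrist',np.load('p1.npy'))
z1=lambda l:np.array(l,float)/4+[200,180]-.375
z2=lambda l:np.array(l,float)/4+[370,180]-.375
b,e=fit(c,z1([(84,176),(458,100),(485,215),(120,290)]),BAR,.025,[.55,-.15,0.05]); print(b,e)
px=np.r_[z1([(705,195),(752,195),(716,365)]),z2([(756,280),(756,330)])]
st,e=fit(c,px,[(-.06,-.008),(-.06,.008),(0,-.008),(0,.23),(.02,.23)],.022,[.62,-.02,0.05]); print(st,e)
print(rel(st,b)); np.save('st.npy',st)
# top cam cross-check
ct=cam('top'); T=lambda l:np.array(l,float)/3.4+[220,110]-.35
print(fit(ct,T([(402,309),(396,264),(519,254),(525,297)])[[3,0,1,2]],BAR,.025,[.55,-.15,0]))
print(fit(ct,T([(73,194),(73,216),(551,180),(551,200),(306,270),(322,270)]),[(.02,.23),(0,.23),(.02,-.23),(0,-.23),(-.06,.008),(-.06,-.008)],.022,[.6,0,0]))
print(world(ct,T([(460,468),(458,425),(588,411),(592,453)]),.025))
E
```

```text
[ 0.5509 -0.156   0.154 ] 0.7050660761368306
[ 0.6193 -0.0146  0.0656] 1.1119714156107534
[-0.0775 -0.1366  5.0681]
(array([ 0.5482, -0.1556,  0.1321]), np.float64(0.8570926564972297))
(array([ 0.6148, -0.0143,  0.0698]), np.float64(1.0256221228490858))
[[ 0.3735 -0.1582  0.025 ]
 [ 0.4127 -0.1557  0.025 ]
 [ 0.43   -0.2747  0.025 ]
 [ 0.3916 -0.2783  0.025 ]]
```

```bash
cat >> h.py <<'E'
np.set_printoptions(precision=4,suppress=True)
ST=np.array([0.618,-0.0145,0.067]); YAW=np.degrees(ST[2])
def W(x,y,z): return [*rect(ST[:2],ST[2],[(x,y)],z)[0]]
def S():
    s=get_state(); r=rel(ST,[*s['eef_pos'][:2],np.radians(s['tcp_rot'][2])])
    print('t',round(s['clock'],2),'S',r,'z',round(s['eef_pos'][2],4),'F',s['ft_force'],'g',round(s['grip_width'],4))
E
python3 - <<'E'
from h import *
goto(W(-.137,-.1366,.12),[-90,0,YAW])
set_gripper(.05); S()
print(move_l(W(-.137,-.1366,.006),v=.1,force_limit=10)); S()
print(move_l(W(-.07,-.1366,.006),v=.05,force_limit=15)); S()
save('wrist','w2.png')
E
```

```text
t 4.98 S [-0.1366 -0.1363  0.0312] z 0.1206 F [0.2187 0.4924 0.429 ] g 0.0503
False
t 6.28 S [-0.1366 -0.1368 -0.0014] z 0.0065 F [ 0.1571  0.3711 -0.3938] g 0.0503
False
t 7.77 S [-0.072  -0.1363 -0.0178] z 0.0057 F [-5.442  -1.2005  4.1969] g 0.0499
```

View pics/w2.png

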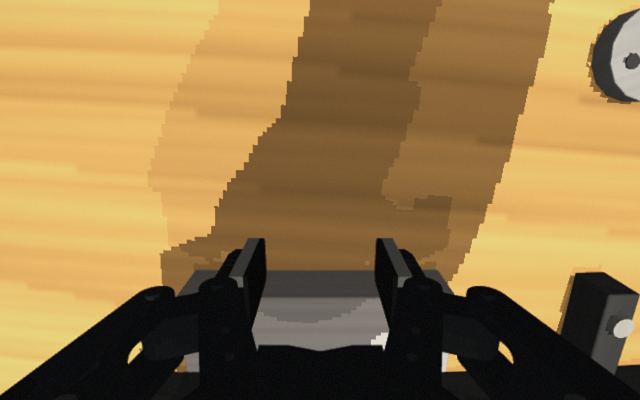

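The wrist view shows both fingers on the bar's near face (fingertips at about (250,250) and (385,250)), with the bar square to them. The centre stop is clear at (605,320), so I'll keep pushing to the rail.

```bash
python3 - <<'E'
from h import *
print(move_l(W(-.040,-.1366,.007),v=.03,force_limit=14)); S()
hold(.2); S()
move_l(W(-.075,-.1366,.007),v=.1); move_l(W(-.11,-.1366,.12),v=.2)
set_gripper(0.0)
goto(W(-.15,-.10,.25),[-90,0,YAW]); hold(.2)
S(); s=get_state(); np.save('p3.npy',[s['eef_pos'],s['tcp_rot']])
save('wrist','w3.png')
E
```

```text
True
t 8.71 S [-0.05   -0.1362 -0.0276] z 0.0053 F [ 0.2911  0.0687 -0.2545] g 0.0499
t 8.91 S [-0.0512 -0.136  -0.0363] z 0.0048 F [-0.4507 -0.4124 -1.0023] g 0.05
t 11.38 S [-0.1503 -0.1001 -0.0196] z 0.2488 F [-0.6495 -0.5627  0.3101] g 0.0001
```

View pics/w3.png

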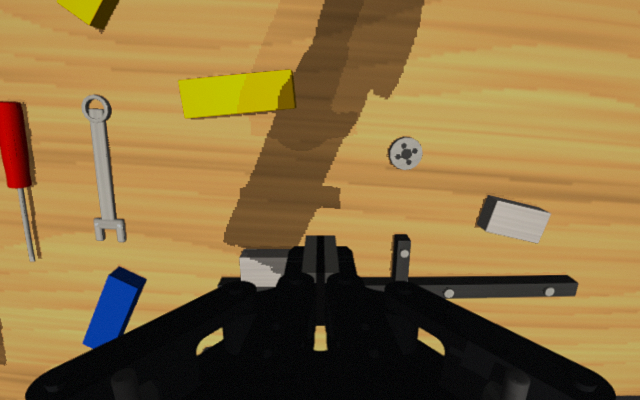

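The bar stopped at TCP x = -51 mm, as expected for rail contact. Next is the end push.

```bash
python3 - <<'E'
from h import *
goto(W(-.023,-.24,.12),[-90,0,YAW])
print(move_l(W(-.023,-.24,.007),v=.1,force_limit=10)); S()
print(move_l(W(-.023,-.175,.007),v=.05,force_limit=16)); S()
print(move_l(W(-.023,-.130,.007),v=.03,force_limit=14)); S()
E
```

```text
False
t 13.62 S [-0.0224 -0.2404  0.0005] z 0.0078 F [-0.3345  0.2136  0.3019] g -0.0001
False
t 15.07 S [-0.023  -0.1749 -0.0135] z 0.007 F [-0.124  -1.3817 -0.3678] g 0.0002
True
t 16.28 S [-0.0234 -0.1412 -0.1217] z 0.0072 F [-0.3729 -0.6938  1.1567] g -0.0001
```

```bash
python3 - <<'E'
from h import *
move_l(W(-.023,-.165,.007),v=.1); move_l(W(-.023,-.18,.12),v=.2)
goto(W(-.06,-.20,.2),[-90,0,YAW+35]);hold(.3)
S(); s=get_state(); np.save('p4.npy',[s['eef_pos'],s['tcp_rot']])
im=save('wrist','w4.png')
save('top','top4.png')
E
```

```text
t 18.23 S [-0.0601 -0.1991 35.0243] z 0.1986 F [0.2968 0.0019 0.0635] g 0.0004
```

View pics/w4.png

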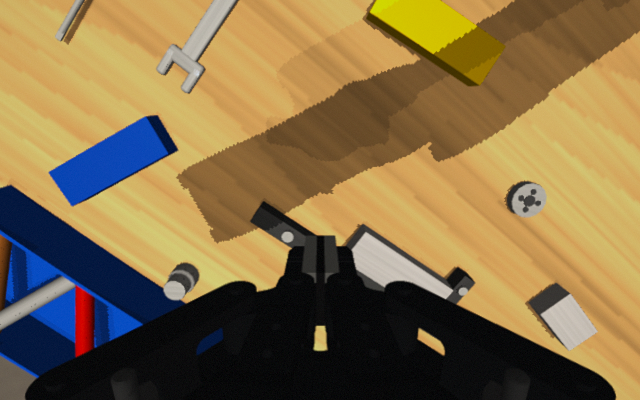

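The wrist view shows the bar at about (400,265), against the stop near (455,285), but partly hidden by the gripper. I'll move for a clearer view.

```bash
python3 - <<'E'
from h import *
goto(W(.09,-.07,.17),[-90,0,YAW]);hold(.3)
S(); s=get_state(); np.save('p5.npy',[s['eef_pos'],s['tcp_rot']])
im=save('wrist','w5.png')
cv2.imwrite('pics/w5z.png',cv2.resize(im[130:330,120:400,::-1],None,fx=2.8,fy=2.8,interpolation=cv2.INTER_CUBIC))
E
```

```text
t 19.45 S [ 0.0895 -0.0717 -0.1232] z 0.1706 F [ 0.6071 -1.0568 -0.2531] g -0.0003
```

View pics/w5.png

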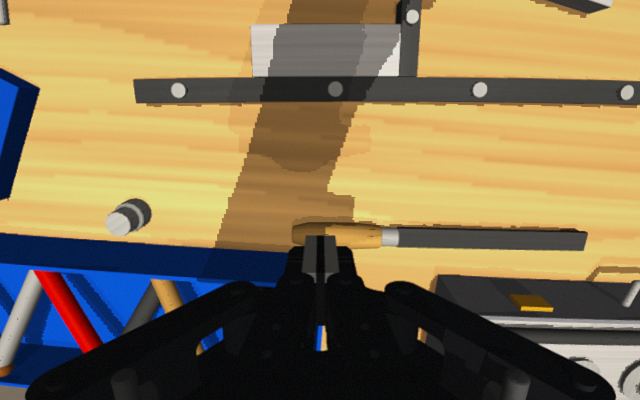

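View pics/w5z.png

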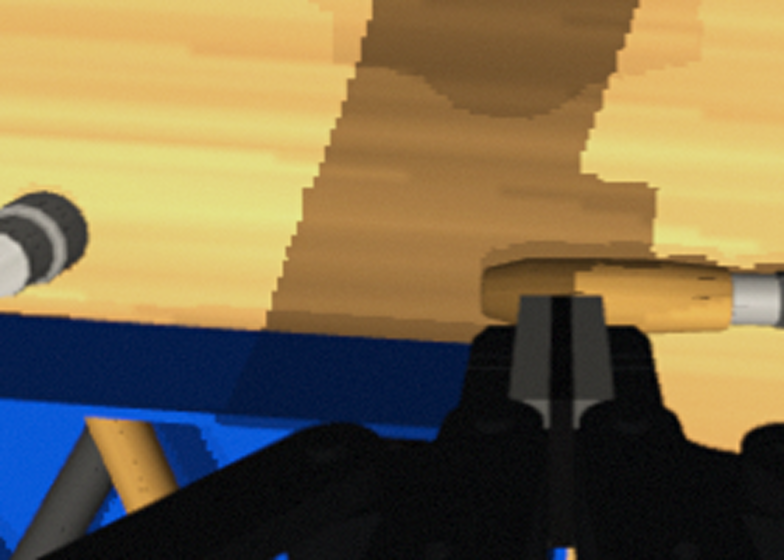

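```bash
python3 - <<'E'
import cv2
im=cv2.imread('pics/w5.png')
cv2.imwrite('pics/w5y.png',cv2.resize(im[0:120,240:440],None,fx=4,fy=4,interpolation=cv2.INTER_CUBIC))
E
```

```text
(no output)
```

View pics/w5y.png

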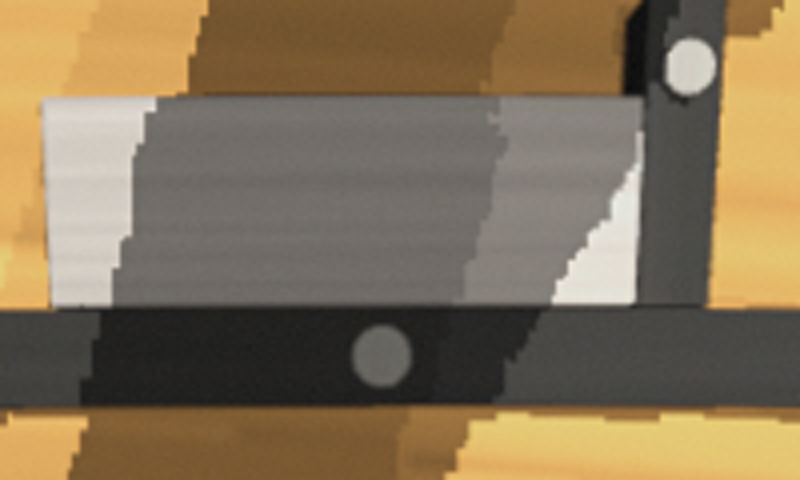

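The close-up shows the bar's lower edge (zoom row 304) on the rail edge (row 308) and its right end on the centre stop (zoom column 638). There is no visible gap. As a check, I'll seat both contacts once more.

```bash
python3 - <<'E'
from h import *
goto(W(-.085,-.075,.13),[-90,0,YAW]); set_gripper(.05)
print(move_l(W(-.075,-.075,.007),v=.1,force_limit=10)); S()
print(move_l(W(-.035,-.075,.007),v=.03,force_limit=14)); S()
move_l(W(-.075,-.075,.007),v=.1); move_l(W(-.085,-.075,.13),v=.2)
set_gripper(0.0)
goto(W(-.023,-.17,.13),[-90,0,YAW])
print(move_l(W(-.023,-.165,.007),v=.1,force_limit=10)); S()
print(move_l(W(-.023,-.125,.007),v=.03,force_limit=14)); S()
move_l(W(-.023,-.165,.007),v=.1); move_l(W(-.023,-.17,.13),v=.2)
goto(W(.09,-.07,.17),[-90,0,YAW]);hold(.3); S()
s=get_state(); np.save('p6.npy',[s['eef_pos'],s['tcp_rot']])
im=save('wrist','w6.png'); save('top','top6.png')
cv2.imwrite('pics/w6y.png',cv2.resize(im[0:120,240:440,::-1],None,fx=4,fy=4,interpolation=cv2.INTER_CUBIC))
t=cv2.imread('pics/top6.png')[110:270,220:450]
cv2.imwrite('pics/top6z.png',cv2.resize(t,None,fx=3.4,fy=3.4,interpolation=cv2.INTER_CUBIC))
E
```

```text
False
t 22.17 S [-0.0746 -0.0751  0.0016] z 0.0076 F [ 0.1547 -0.3855  0.1385] g 0.05
True
t 23.1 S [-0.0498 -0.0748  0.0028] z 0.0062 F [ 0.2382 -0.2396  0.4679] g 0.0497
False
t 26.71 S [-0.0225 -0.1653 -0.0009] z 0.0077 F [-0.2348 -0.1688 -0.356 ] g -0.0001
True
t 27.66 S [-0.0232 -0.1412 -0.1013] z 0.0072 F [ 0.4051 -2.0513  1.5587] g 0.0002
t 29.78 S [ 0.0892 -0.0713 -0.1139] z 0.1698 F [0.055  0.0598 0.3233] g 0.0
```

View pics/w6y.png

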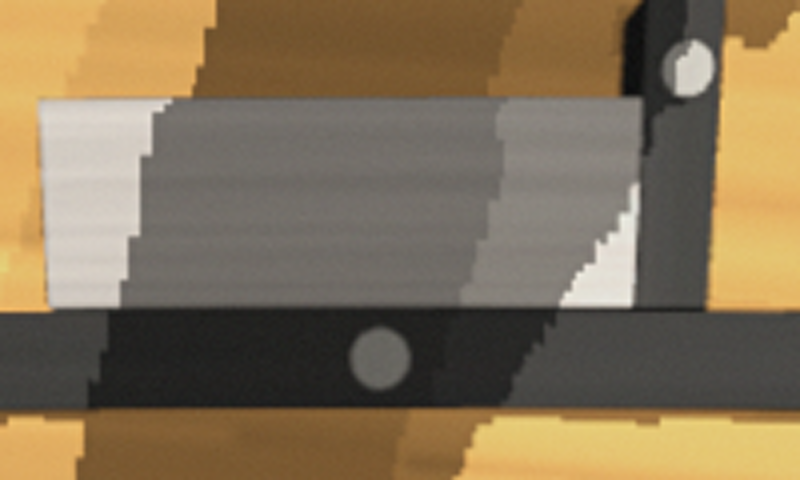

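View pics/top6z.png

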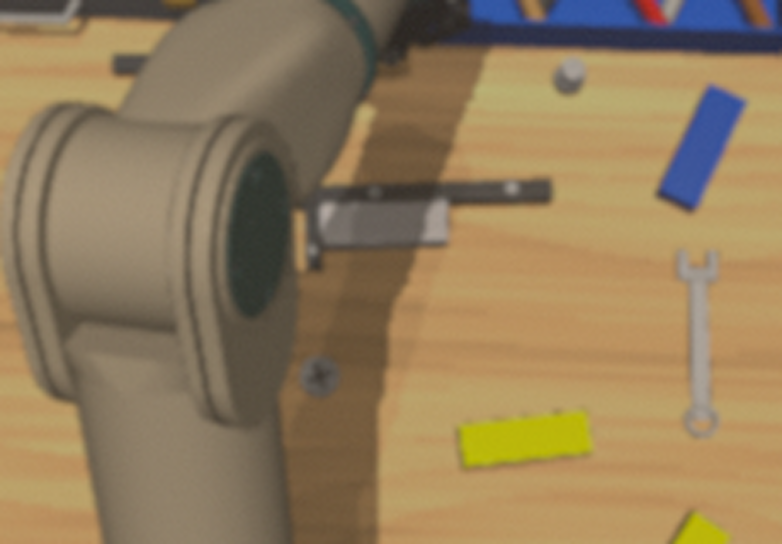

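Both contacts repeated within about 1 mm, and the bar sits flush. In the top view the visible objects (die at zoom (320,377), yellow bar, wrench, blue bar, socket) are where they were, and the arm is clear of everything.

```bash
python3 -c "
from h import *
close_job(); S()"
```

```text
the job is handed in; nothing more can be done
the job is handed in; nothing more can be done
```

The long bar is now flat against the back rail with its end against the centre stop, and I handed the job in at about 30 s on the robot's clock. It was only pushed, never lifted. I pushed its long side with the parted fingertips until it met the rail, then slid it along the rail by its end with the fingers closed.

**Contacts:** I then repeated both pushes as a check. They stopped at the same places to about 1 mm: -50 mm against -51 mm at the rail, and -141 mm both times at the end. I had estimated -51 mm and -142.5 mm.

**Pictures:** The last wrist close-up shows no visible gap at the rail or the centre stop. I judged the fit from the contacts and this picture, and did not measure a final pose.

**Other things on the bench:** In the last top view the die, wrench, blue and yellow bars and socket had not moved. The arm hid the short bar, the mallet and most of the file there, and the screwdriver was outside the part I viewed. The fingers never went near any of these.

**Disagreement:** The two cameras placed the stop about 4 mm apart along x. I took a value between them and let the force stops find the real contacts.

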